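# Put away the mixing bowls, nested by size

## Robot

A 7-joint arm with a two-finger parallel gripper is mounted at the origin on the work surface. World frame = base frame: x ahead of the robot, y to its left, z up, the work surface at z = 0. Lengths are in m, angles in rad, forces in N, time in s.
With the tool pointing down it reaches from about 0.35 to 0.775 m from the base axis. Payload 3.1 kg.
Tool frame: the origin (TCP) lies on the centre line of the jaws, within the pads' length; the fingertips stand 8 mm ahead of it and the grasp point (between the pads) lies 11 mm behind it; z points along the fingers, y is the line along which they close (so a half turn about z gives the same grasp; the last joint's range is limited). The gripper opens to 85 mm and grips with 20 to 120 N. Pads are 22 mm wide; open, the fingers measure 114 mm over their backs; the gripper's body (76 mm by 85 mm) begins 54 mm behind the grasp point. The pads swing forward as they close: fully open they stand 13 mm farther back than shut.
Start: joints at [-1.328, 0.311, 0.014, 1.512, -0.004, 1.319, -0.027], TCP at [0.155, 0.528, 0.239] pointing down, gripper open.
Joint ranges: [-2.7, 2.7], [-0.3, 1.91], [-1.27, 1.3], [0.12, 2.57], [-1.44, 4.58], [0.2, 2.03], [-3.05, 3.05]. Speed limits (rad/s): [2.79, 2.79, 3.14, 3.14, 3.14, 3.14, 3.14].

## Interface

Orientations are given as a unit quaternion [w, x, y, z].
In Python, from station import bot gives the robot as it stands.
- The arm moves only by the tool drive_tool, never from a script. Its argument "increments" is text: rows parted by semicolons, each of 7 numbers parted by spaces: the shift along the tool's x, y, z in m, then the turn, a rotation vector about the tool's x, y, z in rad, then the opening, from 0 (shut) to 1 (fully open). A call has 1 to 5 rows; each row is the pose to reach, as a shift and turn from the pose commanded when the call began, along the tool's axes at that moment; what a row does not reach only later rows make up. A row lasts 1/10 s, in which the tool goes at most 50 mm and 8.59 degrees, less where a joint would pass 70% of its speed; a pose out of reach is approached as far as the arm can. A call with a gripper value outside its range is refused whole. The fingers move at their own pace and stop on an object; "squeeze" is the grip in N (left out, the last holds). Time passes only in rows, so rows that repeat a pose let the fingers close. It gives the time, the measured TCP pose, the force, the opening and the grip force at its end, in the units of the state.
- bot.sense(): the state, without advancing time (a new reading comes with each control period).
- bot.snapshot(name): name is "scene" or "top" or "wrist"; returns a dict with "pixels" (420x560x3 uint8, red, green, blue), "camera_matrix" (3x3 intrinsics, pixels), "extrinsics" (4x4, takes a point from camera to world coordinates). Camera axes: x right, y down, z forward; pixel columns grow to the right and rows downward; lengths in m; the calibration is good to about 2 mm. A picture is of the moment at which its call begins. There is no depth.
- bot.job_done(): hands the job in; it is judged then, once.
The state is a dict: "time": time; "q": joint angles; "joint_vel": joint speeds; "joint_efforts": joint torques, N m; "tcp_pos": TCP position; "tcp_rot": TCP orientation; "force": force on the tool from outside, world axes, zero at the start; "ft_torque": the same for the moment, N m; "gripper_width": opening from 0.0 (shut) to 1.0 (fully open); "grip_force": force on a finger pad.
Only numpy, scipy, OpenCV 4.12 (cv2) and the standard library are available. Lean on these libraries where they do the work, as an engineer would, in place of code of your own. Each camera call takes 0.05 s, during which the arm holds its last target. There are 200 camera calls.

## Task

Clear the mixing bowls: take the roll of masking tape out of the largest bowl and lay it flat in the cardboard tray, beside the brown roll that is already there, and nest the three bowls by size where the largest stands: the middle one in the largest and the smallest in the middle one, each standing upright and flat on the floor of the next. Set the bowls in gently, do not drop them, and leave the other things where they are.

Things in the scene. Friction and masses are not known exactly. Their poses are not given: they have to be found in the camera images.
- large_bowl: the largest of 3 off-white melamine bowls: 200 mm across, 92 high, round. Top 20 mm: upright collar 8 mm thick, inside diameter 184 (pinch it here). Below, a 4 mm wall narrows to a flat underside 132 across. Floor 6 mm thick. Origin: centre of underside, z up. 0.75 kg, loose, holds the tape; inner floor about 130 across; stands left or right, the tray across from it
- medium_bowl: the middle one of 3 off-white melamine bowls: 134 mm across, 76 high, round. Top 20 mm: upright collar 8 mm thick, inside diameter 118 (pinch it here). Below, a 4 mm wall narrows to a flat underside 92 across. Floor 6 mm thick. Origin: centre of underside, z up. About 0.28 kg, empty; inner floor about 90 across
- small_bowl: the smallest of 3 off-white melamine bowls: 70 mm across, 58 high, round. Top 20 mm: upright collar 8 mm thick, inside diameter 54 (pinch it here). Below, a 4 mm wall narrows to a flat underside 48 across. Floor 6 mm thick. Origin: centre of underside, z up. About 0.1 kg, empty. It and the middle bowl may change places
- masking_tape: roll of cream masking tape, a ring 94 mm outside diameter, 76 mm inside (9 mm thick wall), 38 mm high, about 80 g, lying flat on the floor of the largest bowl, not quite in the middle. Origin: centre of its underside, z along its axis (up)
- tray: open cardboard tray for rolls of tape, fixed to the bench, 290 mm (x) x 170 mm (y) outside, 45 mm high, walls and floor 4 mm. Origin: centre of its underside; its long axis is its x, turned at most about 15 degrees from the world's x. The brown roll fills its -x half (nearer the robot), the +x half is free
- tray_free (a point): point on the tray's inner floor in the middle of its free half: 68 mm from the tray's centre along its +x, 4 mm above the bench. A roll centred here clears the brown roll by about 40 mm and the tray walls by at least 25 mm
- brown_tape: brown parcel-tape roll, 104 mm outside, 48 mm high, lying in the near (-x) half of the tray; leave it. Origin: centre of its underside
- beaker: plain white plastic beaker, 72 mm across, 95 mm high, not one of the bowls; bystander, leave it. Origin: centre of its underside
- tin: closed steel tin, 80 mm across, 110 mm high; bystander, leave it. Origin: centre of its underside
- dispenser: red desk tape dispenser, 170 x 62 mm, 92 mm high; bystander, leave it. Origin: centre of its underside
- palette_knife: palette knife lying on the bench, handle towards the robot, 210 mm long; bystander, leave it
- sanding_block: cork sanding block 110 x 65 x 40 mm; bystander, leave it. Origin: centre of its underside

How it is judged:
By the outcome, as a careful person would: the job done as asked, in the order asked, and still so for the second after the job is handed in, with the robot touching nothing.
It also fails if it takes over 72 s, if anything falls off the work surface, if the arm or the gripper's body presses on something with over 40 N, if the wrist force passes 120 N, or if a joint passes its speed limit or range.

## Working session

There is one attempt and no reset: what is moved stays moved. The work goes in short steps, Python scripts to look and compute and a tool call to move; the robot and the scene stay as the last step left them, time stands still between calls to the robot, and variables do not carry over. Pictures are saved under pics/ and viewed, at most 10 in all, crops included, and the job is handed in when it is done.

Besides the shell and the picture viewer there is one more tool, called after "Request:" as name(argument=value, ...) on one line, values as JSON. drive_tool: Moves the arm, as the interface text tells. Its arguments: {"type":"object","properties":{"increments":{"type":"string"},"squeeze":{"type":"number"}},"required":["increments"]}

```bash
mkdir -p pics && ls && python3 - <<'E'
from station import bot
import cv2, numpy as np, pickle
s=bot.sense(); print({k:np.round(v,3) for k,v in s.items()})
d={}
for n in("top","scene"):
    p=bot.snapshot(n); d[n]=p
    print(n,np.round(p["camera_matrix"],1).tolist(),np.round(p["extrinsics"],3).tolist())
    cv2.imwrite(f"pics/{n}1.png",p["pixels"][:,:,::-1])
pickle.dump(d,open("snap1.pkl","wb"))
E
```

```text
pics
{'time': np.float64(0.0), 'q': array([-1.328,  0.312,  0.014,  1.513, -0.004,  1.319, -0.027]), 'joint_vel': array([-0.001,  0.001, -0.   , -0.001,  0.002, -0.001, -0.002]), 'joint_efforts': array([-0.0000e+00, -3.7991e+01,  1.4600e-01, -2.3058e+01,  1.2000e-02,
        1.4000e-02, -0.0000e+00]), 'tcp_pos': array([0.154, 0.527, 0.238]), 'tcp_rot': array([-0.   ,  0.142,  0.99 , -0.001]), 'force': array([-1.028, -0.068, -0.597]), 'ft_torque': array([ 0.006, -0.029,  0.02 ]), 'grip_force': np.float64(0.0), 'gripper_width': np.float64(1.003)}
top [[393.9, 0.0, 279.4], [0.0, 393.9, 213.9], [0.0, 0.0, 1.0]] [[0.019, -0.981, 0.192, 0.344], [-1.0, -0.02, -0.004, 0.014], [0.007, -0.192, -0.981, 1.162], [0.0, 0.0, 0.0, 1.0]]
scene [[397.3, 0.0, 280.6], [0.0, 397.3, 211.1], [0.0, 0.0, 1.0]] [[-0.658, 0.477, -0.584, 1.225], [0.753, 0.42, -0.506, 0.581], [0.004, -0.773, -0.635, 0.749], [0.0, 0.0, 0.0, 1.0]]
```

View pics/top1.png

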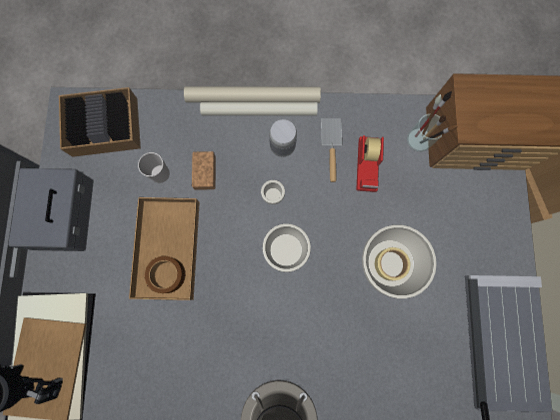

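View pics/scene1.png

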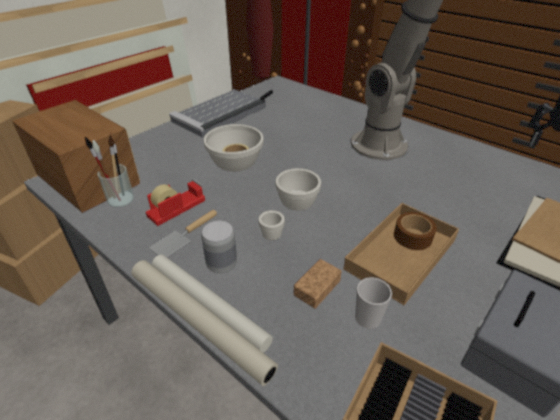

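The top view shows the large bowl at about (399,261) with the tape at (394,264), the medium bowl at (286,248), and the small one at (273,191). The tray is at (164,248) with the brown roll at its near end (165,274). The bystanders are the beaker (151,165), block (203,170), tin (283,137), knife (332,150) and dispenser (370,165). The scene view agrees.

```bash
cat > h.py <<'E'
import numpy as np, cv2
from scipy.optimize import least_squares
def cast(p,px,z):
    px=np.atleast_2d(px).astype(float); K=p["camera_matrix"]; T=p["extrinsics"]
    d=np.c_[(px-K[:2,2])/K[[0,1],[0,1]],np.ones(len(px))]@T[:3,:3].T; o=T[:3,3]
    return o[:2]+d[:,:2]*((z-o[2])/d[:,2])[:,None]
def far_circle(p,mask,z,R,half=True):
    c=max(cv2.findContours(mask.astype(np.uint8),cv2.RETR_EXTERNAL,cv2.CHAIN_APPROX_NONE)[0],key=cv2.contourArea)[:,0]
    w=cast(p,c,z); m=(w.max(0)+w.min(0))/2; n=m-p["extrinsics"][:2,3]
    if half: w=w[(w-m)@n>-0.2*R*np.linalg.norm(n)]
    f=lambda v:np.hypot(*(w-v).T)-R
    r=least_squares(f,m,loss="soft_l1",f_scale=.001); return r.x,np.sqrt(np.mean(f(r.x)**2)),(w.max(0)-w.min(0))
E
python3 - <<'E'
import pickle; from h import *
d=pickle.load(open("snap1.pkl","rb"))
P=d["top"]; im=P["pixels"]; hsv=cv2.cvtColor(im,cv2.COLOR_RGB2HSV).astype(int)
def roi(m,x0,y0,x1,y1):
    r=np.zeros(m.shape,bool); r[y0:y1,x0:x1]=1; return m&r
w=(im.min(2)>115)
big=im[:,:,0]>125
for n,b,z,R in(("large",(355,218,445,305),.092,.1),("medium",(258,220,315,276),.076,.067),("small",(257,176,290,207),.058,.035),("beaker",(135,148,167,182),.095,.036)):
    print(n,[np.round(v,4) for v in far_circle(P,roi(big,*b),z,R)])
t=roi((hsv[:,:,1]>45)&(im[:,:,0]>120),372,240,416,286)
print("tape",t.sum(),[np.round(v,4) for v in far_circle(P,t,.044,.047)])
br=roi((im[:,:,0].astype(int)-im[:,:,2]>30),125,190,205,305)
c=max(cv2.findContours(br.astype(np.uint8),0,1)[0],key=cv2.contourArea)[:,0]
q=cast(P,c,.045).astype(np.float32); r=cv2.minAreaRect(q*1000); print("tray",r, cv2.boxPoints(r))
S=d["scene"];si=S["pixels"]; sb=si[:,:,0]>150
for n,b,z,R in(("large",(200,122,268,172),.092,.1),("medium",(272,165,326,212),.076,.067),("small",(254,208,290,242),.058,.035)):
    print("S",n,[np.round(v,4) for v in far_circle(S,roi(sb,*b),z,R)])
o=im.copy(); o[t]=(255,0,255); o=cv2.resize(np.hstack([im[215:310,350:450],o[215:310,350:450],im[215:310,230:330]]),None,fx=2.6,fy=2.6,interpolation=cv2.INTER_NEAREST)
cv2.imwrite("pics/crop1.png",o[:,:,::-1])
E
```

```text
large [array([ 0.4308, -0.3172]), np.float64(0.0009), array([0.1974, 0.1439])]
medium [array([ 0.4636, -0.0106]), np.float64(0.0011), array([0.0911, 0.1331])]
small [array([0.6263, 0.0309]), np.float64(0.001), array([0.0427, 0.0694])]
beaker [array([0.6895, 0.3767]), np.float64(0.0009), array([0.0656, 0.0627])]
tape 387 [array([ 0.4269, -0.314 ]), np.float64(0.0012), array([0.0929, 0.0673])]
tray ((461.2408447265625, 337.023193359375), (169.4065704345703, 290.1862487792969), 89.85130310058594) [[315.92838 252.69675]
 [606.11365 251.94363]
 [606.55334 421.34964]
 [316.36804 422.10275]]
S large [array([ 0.4438, -0.3113]), np.float64(0.0239), array([0.177 , 0.1804])]
S medium [array([ 0.4708, -0.007 ]), np.float64(0.0014), array([0.1136, 0.1251])]
S small [array([0.6329, 0.0333]), np.float64(0.0017), array([0.0603, 0.0629])]
```

View pics/crop1.png

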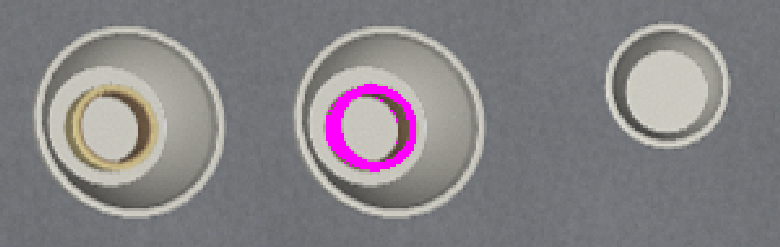

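The crop shows the tape near the middle of the large bowl, slightly toward the near-left, and the fits agree with the known sizes. In metres: large (0.431,-0.318), tape (0.427,-0.315), medium (0.465,-0.010), small (0.627,0.031), tray centre (0.461,0.337). At the start the tool's x is tangential and y is radial, so I swing around the base.

Request:
drive_tool(increments="-0.04 -0.008 0 0 0 0.077 0.3; -0.08 -0.016 0 0 0 0.154 0.3; -0.12 -0.024 0 0 0 0.23 0.3; -0.165 -0.032 0 0 0 0.307 0.3; -0.206 -0.04 0 0 0 0.384 0.3", squeeze=40)

```text
time: 0.6
tcp_pos: [0.3426, 0.4301, 0.2389]
tcp_rot: [0.0, 0.33, 0.944, -0.0]
force: [0.6, 0.4, 0.3]
gripper_width: 0.296
grip_force: 0.0
```

```bash
cat >> h.py <<'E'
from scipy.spatial.transform import Rotation as Ro
def inc(s,xyz,yaw_deg=None):
    """tool-frame shift and z turn to reach xyz with tool y at world yaw"""
    q=np.array(s["tcp_rot"]); R=Ro.from_quat(q[[1,2,3,0]]).as_matrix()
    yw=yaw_deg if yaw_deg is not None else np.degrees(np.arctan2(xyz[1],xyz[0]))
    y=np.array([np.cos(np.radians(yw)),np.sin(np.radians(yw)),0]); z=np.array([0,0,-1.]); G=np.c_[np.cross(y,z),y,z]
    return np.round(np.r_[R.T@(np.array(xyz)-s["tcp_pos"]),Ro.from_matrix(R.T@G).as_rotvec()],4)
def show(s): print("t",round(float(s["time"]),2),"tcp",np.round(s["tcp_pos"],4),"rot",np.round(s["tcp_rot"],3),"F",np.round(s["force"],1),"w",round(float(s["gripper_width"]),3),"g",round(float(s["grip_force"]),1))
E
python3 - <<'E'
from h import *; from station import bot
s=bot.sense(); show(s); print(inc(s,[.461,-.34,.2]))
E
```

```text
t 0.6 tcp [0.3426 0.4301 0.2389] rot [ 0.     0.33   0.944 -0.   ] F [0.6 0.4 0.3] w 0.296 g 0.0
[-5.723e-01 -5.287e-01  3.960e-02 -2.000e-04  9.000e-04  1.534e+00]
```

Request:
drive_tool(increments="-0.04 -0.008 0 0 0 0.077 0.3; -0.08 -0.016 0 0 0 0.154 0.3; -0.12 -0.024 0 0 0 0.23 0.3; -0.165 -0.032 0 0 0 0.307 0.3; -0.206 -0.04 0 0 0 0.384 0.3")

```text
time: 1.1
tcp_pos: [0.4787, 0.2705, 0.2389]
tcp_rot: [-0.0, 0.504, 0.864, -0.0]
force: [0.4, 1.1, 0.3]
gripper_width: 0.299
grip_force: 0.0
```

Request:
drive_tool(increments="-0.04 -0.008 0 0 0 0.077 0.3; -0.08 -0.016 0 0 0 0.154 0.3; -0.12 -0.024 0 0 0 0.23 0.3; -0.165 -0.032 0 0 0 0.307 0.3; -0.206 -0.04 0 0 0 0.384 0.3")

```text
time: 1.6
tcp_pos: [0.5452, 0.0716, 0.2389]
tcp_rot: [-0.0, 0.659, 0.752, -0.0]
force: [-0.4, -0.4, 0.0]
gripper_width: 0.297
grip_force: 0.0
```

Request:
drive_tool(increments="-0.04 -0.008 0 0 0 0.077 0.3; -0.08 -0.016 0 0 0 0.154 0.3; -0.12 -0.024 0 0 0 0.23 0.3; -0.165 -0.032 0 0 0 0.307 0.3; -0.206 -0.04 0 0 0 0.384 0.3")

```text
time: 2.1
tcp_pos: [0.5323, -0.1376, 0.2389]
tcp_rot: [-0.0, 0.791, 0.612, -0.0]
force: [0.3, 0.3, 0.1]
gripper_width: 0.301
grip_force: 0.0
```

Request:
drive_tool(increments="-0.04 -0.008 0 0 0 0.077 0.3; -0.08 -0.016 0 0 0 0.154 0.3; -0.12 -0.024 0 0 0 0.23 0.3; -0.165 -0.032 0 0 0 0.307 0.3; -0.206 -0.04 0 0 0 0.384 0.3")

```text
time: 2.6
tcp_pos: [0.4419, -0.3269, 0.239]
tcp_rot: [-0.0, 0.893, 0.45, -0.0]
force: [0.3, -0.5, 1.2]
gripper_width: 0.298
grip_force: 0.0
```

```bash
python3 - <<'E'
from h import *; from station import bot
s=bot.sense(); show(s); print(inc(s,[.461,-.34,.16]))
p=bot.snapshot("wrist"); cv2.imwrite("pics/wrist1.png",p["pixels"][:,:,::-1])
np.savez("w1.npz",**p); print(np.round(p["extrinsics"],3))
E
```

```text
t 2.6 tcp [ 0.4419 -0.3269  0.239 ] rot [-0.     0.893  0.45  -0.   ] F [ 0.3 -0.5  1.2] w 0.298 g 0.0
[ 0.0008  0.0232  0.0789 -0.0006  0.0001 -0.0018]
[[ 0.804 -0.565 -0.186  0.489]
 [-0.595 -0.763 -0.252 -0.263]
 [ 0.     0.313 -0.95   0.373]
 [ 0.     0.     0.     1.   ]]
```

View pics/wrist1.png

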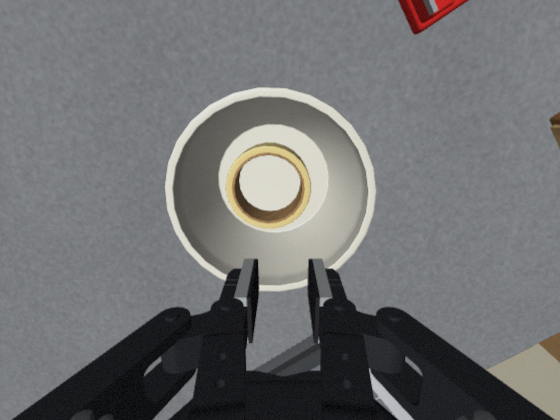

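The wrist view shows the bowl rim centred near (270,190), the tape ring at (269,187) and the bowl floor disc at (273,178). I'll refine the positions from this picture.

```bash
python3 - <<'E'
from h import *; from station import bot
p=dict(np.load("w1.npz")); im=p["pixels"].astype(int); hsv=cv2.cvtColor(p["pixels"],cv2.COLOR_RGB2HSV)
t=(hsv[:,:,1]>60)&(im[:,:,0]>110); t[:,:200]=0;t[:,330:]=0;t[:125]=0;t[250:]=0
print("tape",np.round(cast(p,[[0,0]],0)[0]*0,1),[np.round(v,4) for v in far_circle(p,t,.044,.0475,False)])
c=max(cv2.findContours(t.astype(np.uint8),0,1)[0],key=cv2.contourArea)[:,0]; w=cast(p,c,.044); print(cv2.minEnclosingCircle((w*1000).astype(np.float32)))
b=(hsv[:,:,1]<60)&(im[:,:,0]>135); b[295:]=0; b[:,:150]=0;b[:,390:]=0; b[255:,240:330]=0
c=max(cv2.findContours(b.astype(np.uint8),0,1)[0],key=cv2.contourArea)[:,0]; c=c[c[:,1]<200]; w=cast(p,c,.092)
f=lambda v:np.hypot(*(w-v).T)-.1
r=least_squares(f,w.mean(0),loss="soft_l1",f_scale=.001); print("large",r.x,np.sqrt(np.mean(r.fun**2)))
E
```

```text
tape [ 0. -0.] [array([ 0.4294, -0.317 ]), np.float64(0.0015), array([0.0933, 0.0928])]
((430.076171875, -317.2193603515625), 47.749351501464844)
large [ 0.42658022 -0.32686926] 0.014446638383635108
```

Request:
drive_tool(increments="0.001 0.013 0.04 0 0 0 0.22; 0.001 0.026 0.08 0 0 0 0.22; 0.001 0.026 0.12 0 0 0 0.22; 0.001 0.026 0.15 0 0 0 0.22; 0.001 0.026 0.15 0 0 0 0.22")

```text
time: 3.15
tcp_pos: [0.4617, -0.3365, 0.0842]
tcp_rot: [-0.005, 0.892, 0.452, -0.003]
force: [-1.2, 1.5, 0.2]
gripper_width: 0.221
grip_force: 0.0
```

```bash
python3 - <<'E'
from h import *; from station import bot
show(bot.sense())
p=dict(np.load("w1.npz")); im=p["pixels"].astype(int)
b=(im.min(2)>175).astype(np.uint8); b[240:]=0
w=cast(p,np.argwhere(b)[:,::-1],.092)
m=np.array([.431,-.3184])
for _ in range(5):
    k=abs(np.hypot(*(w-m).T)-.096)<.008; u=w[k]
    m=least_squares(lambda v:np.hypot(*(u-v).T)-.096,m,loss="soft_l1",f_scale=.003).x
print("large",m,k.sum(),np.std(np.hypot(*(u-m).T)))
q=bot.snapshot("wrist"); cv2.imwrite("pics/wrist2.png",q["pixels"][:,:,::-1])
E
```

```text
t 3.15 tcp [ 0.4617 -0.3365  0.0842] rot [-0.005  0.892  0.452 -0.003] F [-1.2  1.5  0.2] w 0.221 g 0.0
large [ 0.43189241 -0.32028852] 3249 0.001989361993914075
```

View pics/wrist2.png

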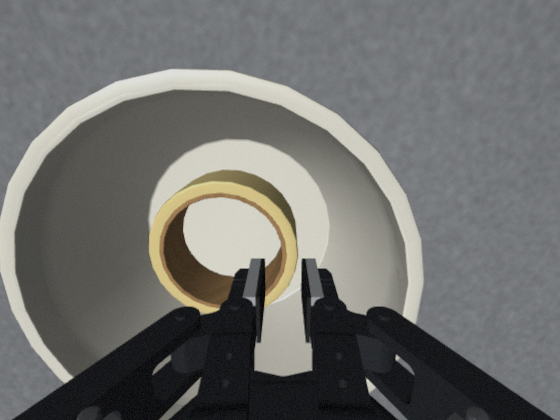

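The fingers stand over the right wall of the tape (wall at x 270–295, jaw gap centred at 283), so the alignment is good. I'll descend slowly.

```bash
python3 - <<'E'
from h import *; from station import bot
s=bot.sense(); show(s); print(inc(s,[.463,-.342,.032],-36.5))
E
```

```text
t 3.2 tcp [ 0.4634 -0.3383  0.0871] rot [-0.003  0.892  0.452 -0.001] F [0.5 0.  0.3] w 0.221 g 0.0
[-0.0032  0.0022  0.0551 -0.0058  0.0002  0.0034]
```

Request:
drive_tool(increments="0 0 0.015 0 0 0 0.22; 0 0 0.03 0 0 0 0.22; 0 0 0.045 0 0 0 0.22; 0 0 0.057 0 0 0 0.22; 0 0 0.057 0 0 0 0.22")

```text
time: 3.7
tcp_pos: [0.4631, -0.3387, 0.0301]
tcp_rot: [-0.002, 0.892, 0.451, -0.001]
force: [-0.7, 0.4, -0.4]
gripper_width: 0.223
grip_force: 0.0
```

Request:
drive_tool(increments="0 0 0 0 0 0 0; 0 0 0 0 0 0 0; 0 0 0 0 0 0 0; 0 0 0 0 0 0 0", squeeze=40)

```text
time: 4.1
tcp_pos: [0.4652, -0.3403, 0.0328]
tcp_rot: [0.0, 0.892, 0.452, 0.0]
force: [0.2, 0.4, -1.2]
gripper_width: 0.102
grip_force: 41.8
```

Request:
drive_tool(increments="0 0 -0.015 0 0 0 0; 0 0 -0.05 0 0 0 0; 0 0 -0.09 0 0 0 0; 0 0 -0.13 0 0 0 0; 0 0 -0.17 0 0 0 0")

```text
time: 4.6
tcp_pos: [0.4645, -0.3403, 0.2053]
tcp_rot: [0.001, 0.892, 0.451, 0.0]
force: [0.3, -0.4, -1.8]
gripper_width: 0.102
grip_force: 42.0
```

Request:
drive_tool(increments="0.045 -0.009 0 0 0 -0.08 0; 0.09 -0.018 0 0 0 -0.16 0; 0.135 -0.028 0 0 0 -0.24 0; 0.18 -0.037 0 0 0 -0.32 0; 0.225 -0.046 0 0 0 -0.4 0")

```text
time: 5.1
tcp_pos: [0.5616, -0.1301, 0.204]
tcp_rot: [0.001, 0.784, 0.621, 0.001]
force: [0.6, -1.0, -0.8]
gripper_width: 0.103
grip_force: 42.3
```

Request:
drive_tool(increments="0.045 -0.009 0 0 0 -0.08 0; 0.09 -0.018 0 0 0 -0.16 0; 0.135 -0.028 0 0 0 -0.24 0; 0.18 -0.037 0 0 0 -0.32 0; 0.225 -0.046 0 0 0 -0.4 0")

```text
time: 5.6
tcp_pos: [0.5684, 0.0994, 0.2039]
tcp_rot: [0.001, 0.645, 0.764, 0.001]
force: [0.6, 0.4, -1.6]
gripper_width: 0.097
grip_force: 42.3
```

Request:
drive_tool(increments="0.045 -0.009 0 0 0 -0.08 0; 0.09 -0.018 0 0 0 -0.16 0; 0.135 -0.028 0 0 0 -0.24 0; 0.18 -0.037 0 0 0 -0.32 0; 0.225 -0.046 0 0 0 -0.4 0")

```text
time: 6.1
tcp_pos: [0.4854, 0.3135, 0.2039]
tcp_rot: [0.001, 0.48, 0.877, 0.001]
force: [0.7, 0.5, -1.4]
gripper_width: 0.101
grip_force: 42.3
```

```bash
python3 - <<'E'
from h import *; from station import bot
q=bot.snapshot("wrist"); t=bot.snapshot("top"); s=bot.sense(); show(s); print(inc(s,[.529+.044*.843,.337+.044*.537,.12],32.5))
cv2.imwrite("pics/carry.png",np.hstack([cv2.resize(x["pixels"],None,fx=.7,fy=.7) for x in(q,t)])[:,:,::-1])
E
```

```text
t 6.2 tcp [0.4807 0.3223 0.2031] rot [-0.003  0.475  0.88   0.003] F [-0.7  0.6 -0.3] w 0.097 g 42.4
[-0.0155  0.0922  0.0832  0.0018 -0.0075  0.0139]
```

View pics/carry.png

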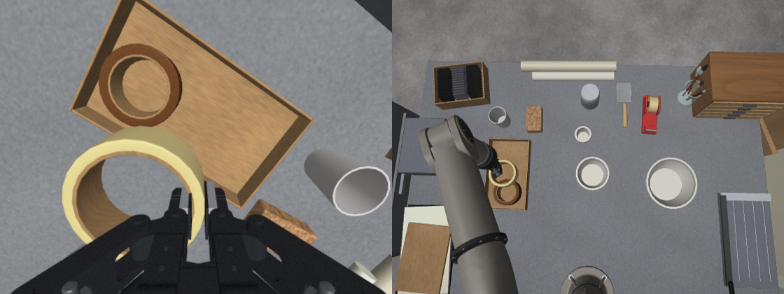

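The tape is held level between the pads, the tray's free half is clear, and the beaker is well to the side. Next I place it.

Request:
drive_tool(increments="-0.005 0.03 0.01 0 0 0 0; -0.01 0.06 0.03 0 0 0 0; -0.0155 0.092 0.06 0 0 0 0; -0.0155 0.092 0.09 0 0 0 0; -0.0155 0.092 0.12 0 0 0 0")

```text
time: 6.7
tcp_pos: [0.5733, 0.3479, 0.0818]
tcp_rot: [0.001, 0.482, 0.876, 0.0]
force: [-0.2, -0.3, -1.5]
gripper_width: 0.097
grip_force: 42.5
```

Request:
drive_tool(increments="0 0 0 0 0 0 0; 0 0 0.01 0 0 0 0; 0 0 0.02 0 0 0 0; 0 0 0.03 0 0 0 0; 0 0 0.03 0 0 0 0")

```text
time: 7.2
tcp_pos: [0.5709, 0.3482, 0.0514]
tcp_rot: [-0.001, 0.481, 0.876, -0.001]
force: [-0.9, 0.9, -1.2]
gripper_width: 0.098
grip_force: 42.4
```

```bash
python3 - <<'E'
from h import *; from station import bot
s=bot.sense(); show(s); print(inc(s,[.529+.0425*.843,.337+.0425*.537,.031],32.5))
E
```

```text
t 7.2 tcp [0.5709 0.3482 0.0514] rot [-0.001  0.481  0.876 -0.001] F [-0.9  0.9 -1.2] w 0.098 g 42.4
[ 0.0131  0.0011  0.0204 -0.002  -0.0002 -0.0012]
```

Request:
drive_tool(increments="0.012 0 0 0 0 0 0; 0.012 0 0.008 0 0 0 0; 0.012 0 0.014 0 0 0 0; 0.012 0 0.019 0 0 0 0; 0.012 0 0.02 0 0 0 0")

```text
time: 7.7
tcp_pos: [0.5649, 0.3579, 0.0311]
tcp_rot: [-0.0, 0.482, 0.876, -0.001]
force: [0.1, -0.1, -1.6]
gripper_width: 0.098
grip_force: 42.4
```

Request:
drive_tool(increments="0 0 0 0 0 0 0.05; 0 0 0 0 0 0 0.2; 0 0 0 0 0 0 0.22; 0 0 0 0 0 0 0.22")

```text
time: 8.1
tcp_pos: [0.5658, 0.3588, 0.0329]
tcp_rot: [0.0, 0.482, 0.876, 0.0]
force: [0.3, 0.2, 0.4]
gripper_width: 0.217
grip_force: 0.0
```

Request:
drive_tool(increments="0 0 -0.015 0 0 0 0.22; 0 0 -0.05 0 0 0 0.3; 0 0 -0.09 0 0 0 0.3; 0 0 -0.13 0 0 0 0.3; 0 0 -0.16 0 0 0 0.3")

```text
time: 8.6
tcp_pos: [0.5665, 0.3591, 0.1972]
tcp_rot: [0.001, 0.482, 0.876, 0.002]
force: [0.8, 0.5, 0.1]
gripper_width: 0.304
grip_force: 0.0
```

```bash
python3 - <<'E'
from h import *; from station import bot
q=bot.snapshot("wrist"); s=bot.sense(); show(s)
cv2.imwrite("pics/wrist3.png",q["pixels"][:,:,::-1])
E
```

```text
t 8.65 tcp [0.569  0.3604 0.203 ] rot [0.004 0.481 0.876 0.007] F [1.5 1.  4.6] w 0.297 g 0.0
```

View pics/wrist3.png

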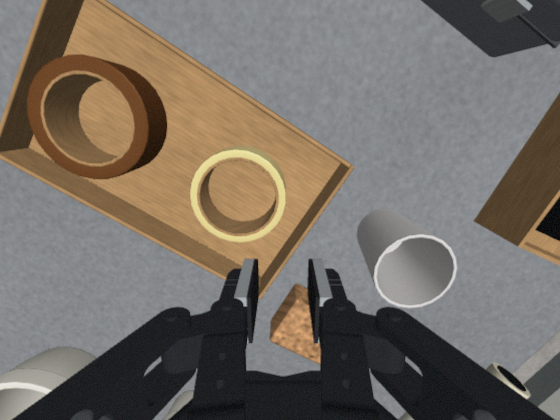

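The tape lies flat in the free half of the tray, around (238,195), clear of the brown roll and the walls. Next is the medium bowl.

Request:
drive_tool(increments="-0.035 -0.019 0 0 0 0.06 0.3; -0.07 -0.038 0 0 0 0.12 0.3; -0.105 -0.058 0 0 0 0.18 0.3; -0.14 -0.077 0 0 0 0.235 0.3; -0.175 -0.096 0 0 0 0.294 0.3")

```text
time: 9.15
tcp_pos: [0.5784, 0.1579, 0.1937]
tcp_rot: [0.0, 0.606, 0.796, 0.001]
force: [0.7, -0.2, 0.6]
gripper_width: 0.302
grip_force: 0.0
```

Request:
drive_tool(increments="-0.03 -0.019 0 0 0 0.06 0.3; -0.06 -0.038 0 0 0 0.12 0.3; -0.09 -0.057 0 0 0 0.18 0.3; -0.12 -0.075 0 0 0 0.235 0.3; -0.152 -0.093 0 0 0 0.294 0.3")

```text
time: 9.65
tcp_pos: [0.5292, -0.0129, 0.1935]
tcp_rot: [0.0, 0.715, 0.699, 0.001]
force: [0.4, 0.0, 0.5]
gripper_width: 0.3
grip_force: 0.0
```

Request:
drive_tool(increments="0 0 0 0 0 0 0.3; 0 0 0 0 0 0 0.3")

```text
time: 9.85
tcp_pos: [0.5296, -0.0131, 0.1935]
tcp_rot: [0.0, 0.716, 0.698, 0.001]
force: [0.5, 0.2, 0.4]
gripper_width: 0.301
grip_force: 0.0
```

```bash
cat >> h.py <<'E'
def rim(p,m,z,R,thr=175,rowmax=245,band=.009):
    im=p["pixels"].astype(int); b=im.min(2)>thr; b[rowmax:]=0
    w=cast(p,np.argwhere(b)[:,::-1],z); m=np.array(m)
    for _ in range(8):
        k=abs(np.hypot(*(w-m).T)-R+.004)<band; u=w[k]
        m=least_squares(lambda v:np.hypot(*(u-v).T)-R+.004,m,loss="soft_l1",f_scale=.002).x
    return np.round(m,4),k.sum(),np.std(np.hypot(*(u-m).T))
E
python3 - <<'E'
from h import *; from station import bot
q=bot.snapshot("wrist"); s=bot.sense(); show(s); np.savez("w4.npz",**q)
m=rim(q,[.466,-.01],.076,.067); print(m, rim(q,[.627,.031],.058,.035))
m=m[0]; u=m/np.linalg.norm(m); print(inc(s,[*(m+.063*u),.066]))
cv2.imwrite("pics/wrist4.png",q["pixels"][:,:,::-1])
E
```

```text
t 9.9 tcp [ 0.5298 -0.0114  0.1932] rot [0.    0.715 0.699 0.001] F [0.1 0.4 0.4] w 0.303 g 0.0
(array([ 0.4645, -0.0131]), np.int64(2815), np.float64(0.00291349243445667)) (array([0.6293, 0.0291]), np.int64(2111), np.float64(0.0030072020153844897))
[-0.0038 -0.0025  0.1272  0.0016 -0.0015  0.0065]
```

View pics/wrist4.png

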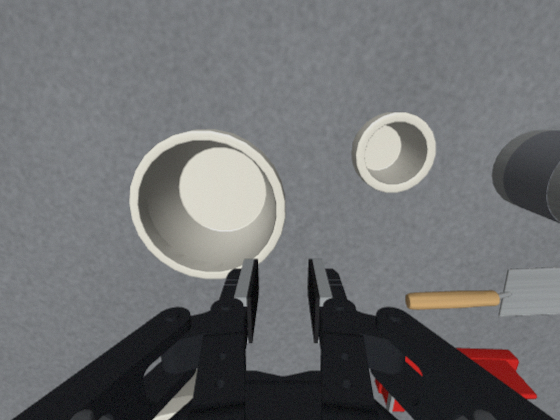

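The medium rim is centred near (207,203), with its right wall at x≈277 against the jaw centre at 283. The small bowl is at (396,152). The medium bowl needs only a small correction before the descent.

Request:
drive_tool(increments="-0.003 -0.002 0.04 0 0 0 0.3; -0.003 -0.002 0.075 0 0 0 0.3; -0.003 -0.002 0.1 0 0 0 0.3; -0.003 -0.002 0.115 0 0 0 0.3; -0.003 -0.002 0.128 0 0 0 0.3")

```text
time: 10.4
tcp_pos: [0.5274, -0.0127, 0.0631]
tcp_rot: [-0.001, 0.714, 0.701, -0.0]
force: [0.1, -0.2, -0.0]
gripper_width: 0.302
grip_force: 0.0
```

Request:
drive_tool(increments="0 0 0 0 0 0 0.3; 0 0 0 0 0 0 0; 0 0 0 0 0 0 0; 0 0 0 0 0 0 0; 0 0 0 0 0 0 0", squeeze=70)

```text
time: 10.9
tcp_pos: [0.528, -0.0151, 0.0652]
tcp_rot: [0.001, 0.715, 0.699, 0.001]
force: [-0.1, 0.0, 2.1]
gripper_width: 0.101
grip_force: 65.9
```

Request:
drive_tool(increments="0 0 -0.005 0 0 0 0; 0 0 -0.015 0 0 0 0; 0 0 -0.03 0 0 0 0; 0 0 -0.05 0 0 0 0; 0 0 -0.05 0 0 0 0")

```text
time: 11.4
tcp_pos: [0.5302, -0.0149, 0.1173]
tcp_rot: [0.002, 0.715, 0.699, 0.003]
force: [0.7, 0.2, -2.5]
gripper_width: 0.104
grip_force: 65.3
```

```bash
python3 - <<'E'
from h import *; from station import bot
q=bot.snapshot("wrist"); S=bot.snapshot("scene"); s=bot.sense(); show(s)
o=np.hstack([cv2.resize(q["pixels"],None,fx=.7,fy=.7),cv2.resize(S["pixels"][80:290,190:470],(392,294))])
cv2.imwrite("pics/lift.png",o[:,:,::-1])
E
```

```text
t 11.5 tcp [ 0.5278 -0.0146  0.1146] rot [0.    0.715 0.699 0.001] F [-0.  -0.1 -3.4] w 0.104 g 65.3
```

View pics/lift.png

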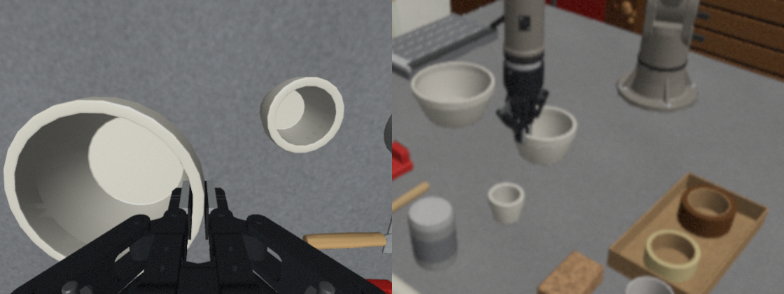

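The medium bowl is lifted and hangs level in the pads. I raise it and swing to the large bowl.

Request:
drive_tool(increments="-0.01 0 -0.03 0 0 0.03 0; -0.045 0.002 -0.06 0 0 0.09 0; -0.085 0.003 -0.09 0 0 0.16 0; -0.125 0.005 -0.1 0 0 0.235 0; -0.168 0.006 -0.1 0 0 0.305 0")

```text
time: 12.0
tcp_pos: [0.5309, -0.1838, 0.2155]
tcp_rot: [0.001, 0.813, 0.582, 0.001]
force: [0.1, 0.0, -2.9]
gripper_width: 0.1
grip_force: 67.6
```

Request:
drive_tool(increments="-0.04 0.002 0 0 0 0.07 0; -0.08 0.004 0 0 0 0.14 0; -0.12 0.006 0 0 0 0.21 0; -0.155 0.008 0 0 0 0.265 0; -0.1785 0.01 0 0 0 0.304 0")

```text
time: 12.5
tcp_pos: [0.4793, -0.3581, 0.2128]
tcp_rot: [-0.001, 0.893, 0.45, -0.001]
force: [-0.5, -0.1, -2.7]
gripper_width: 0.101
grip_force: 67.7
```

Request:
drive_tool(increments="0 0 0 0 0 0 0; 0 0 0 0 0 0 0; 0 0 0 0 0 0 0")

```text
time: 12.8
tcp_pos: [0.4827, -0.3531, 0.2132]
tcp_rot: [-0.001, 0.891, 0.454, 0.0]
force: [0.5, 0.1, -2.4]
gripper_width: 0.102
grip_force: 67.7
```

```bash
python3 - <<'E'
from h import *; from station import bot
s=bot.sense(); show(s); C=np.array([.4318,-.3195]); u=C/np.linalg.norm(C)
print(inc(s,[*(C+.061*u),.071]))
E
```

```text
t 12.8 tcp [ 0.4827 -0.3531  0.2132] rot [-0.001  0.891  0.454  0.   ] F [ 0.5  0.1 -2.4] w 0.102 g 67.7
[-0.0035  0.0003  0.1422 -0.0021 -0.0017  0.0086]
```

Request:
drive_tool(increments="-0.003 0 0.03 0 0 0 0; -0.003 0 0.06 0 0 0 0; -0.003 0 0.09 0 0 0 0; -0.003 0 0.11 0 0 0 0; -0.003 0 0.125 0 0 0 0")

```text
time: 13.3
tcp_pos: [0.4807, -0.3548, 0.0872]
tcp_rot: [-0.002, 0.891, 0.454, 0.0]
force: [0.2, 0.8, -2.4]
gripper_width: 0.099
grip_force: 67.7
```

Request:
drive_tool(increments="0 0 0.003 0 0 0 0; 0 0 0.006 0 0 0 0; 0 0 0.009 0 0 0 0; 0 0 0.011 0 0 0 0; 0 0 0.012 0 0 0 0")

```text
time: 13.8
tcp_pos: [0.4804, -0.3579, 0.0779]
tcp_rot: [0.0, 0.892, 0.453, 0.0]
force: [-1.2, -0.4, -2.9]
gripper_width: 0.099
grip_force: 67.7
```

```bash
python3 - <<'E'
from h import *; from station import bot
q=bot.snapshot("wrist"); S=bot.snapshot("scene"); s=bot.sense(); show(s)
o=np.hstack([cv2.resize(q["pixels"],None,fx=.7,fy=.7),cv2.resize(S["pixels"][60:210,130:330],(392,294))])
cv2.imwrite("pics/nest1.png",o[:,:,::-1])
E
```

```text
t 13.9 tcp [ 0.4803 -0.3578  0.0776] rot [0.    0.892 0.453 0.   ] F [ 0.1  0.1 -3.5] w 0.1 g 67.7
```

View pics/nest1.png

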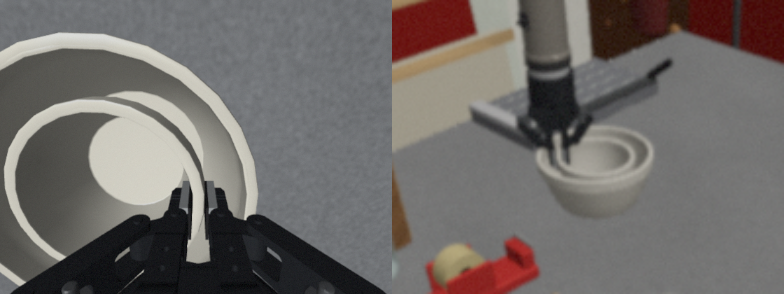

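The medium bowl is inside the large one, centred with room for the outer finger. The last few millimetres go slowly, by force.

Request:
drive_tool(increments="0 0 0.002 0 0 0 0; 0 0 0.003 0 0 0 0; 0 0 0.004 0 0 0 0; 0 0 0.005 0 0 0 0; 0 0 0.005 0 0 0 0")

```text
time: 14.4
tcp_pos: [0.4807, -0.3582, 0.0729]
tcp_rot: [0.001, 0.892, 0.453, 0.0]
force: [1.4, 0.0, 0.8]
gripper_width: 0.102
grip_force: 68.8
```

Request:
drive_tool(increments="0 0 0.0005 0 0 0 0; 0 0 0.001 0 0 0 0; 0 0 0.001 0 0 0 0")

```text
time: 14.7
tcp_pos: [0.481, -0.3585, 0.0722]
tcp_rot: [0.001, 0.892, 0.453, 0.001]
force: [3.5, -2.4, 3.2]
gripper_width: 0.099
grip_force: 69.8
```

Request:
drive_tool(increments="0 0 0 0 0 0 0.1; 0 0 0 0 0 0 0.13; 0 0 0 0 0 0 0.16; 0 0 0 0 0 0 0.18; 0 0 0 0 0 0 0.18")

```text
time: 15.2
tcp_pos: [0.4792, -0.3568, 0.0705]
tcp_rot: [-0.001, 0.892, 0.453, -0.001]
force: [-0.0, -0.3, -0.2]
gripper_width: 0.179
grip_force: 0.0
```

Request:
drive_tool(increments="0 0 -0.01 0 0 0 0.18; 0 0 -0.03 0 0 0 0.18; 0 0 -0.06 0 0 0 0.2; 0 0 -0.1 0 0 0 0.3; 0 0 -0.13 0 0 0 0.3")

```text
time: 15.7
tcp_pos: [0.4801, -0.3582, 0.2042]
tcp_rot: [0.001, 0.892, 0.453, 0.0]
force: [0.2, -0.7, 0.2]
gripper_width: 0.305
grip_force: 0.0
```

Request:
drive_tool(increments="0 0 0 0 0 0 0.3; 0 0 0 0 0 0 0.3; 0 0 0 0 0 0 0.3")

```text
time: 16.0
tcp_pos: [0.4795, -0.3567, 0.2001]
tcp_rot: [-0.001, 0.892, 0.453, -0.0]
force: [0.4, -0.6, -0.5]
gripper_width: 0.296
grip_force: 0.0
```

```bash
python3 - <<'E'
from h import *; from station import bot
q=bot.snapshot("wrist"); s=bot.sense(); show(s); np.savez("w5.npz",**q)
for z in(.092,):print("large",rim(q,[.432,-.32],z,.1,band=.007))
for z in(.078,.082,.086):print("medium",z,rim(q,[.431,-.319],z,.067,band=.007))
E
```

```text
t 16.05 tcp [ 0.4794 -0.3566  0.1998] rot [-0.002  0.892  0.453 -0.001] F [ 0.4 -0.2 -0.9] w 0.301 g 0.0
large (array([ 0.4321, -0.3206]), np.int64(4136), np.float64(0.001987619370969378))
medium 0.078 (array([ 0.4304, -0.3195]), np.int64(2860), np.float64(0.002659678600482092))
medium 0.082 (array([ 0.4316, -0.3198]), np.int64(2932), np.float64(0.002760741582415191))
medium 0.086 (array([ 0.4327, -0.3202]), np.int64(2990), np.float64(0.002914292453178664))
```

The medium bowl is concentric with the large one: rim centres (0.4316,-0.320) and (0.432,-0.3206). Now the small bowl, pinched on its near side.

Request:
drive_tool(increments="0.04 -0.007 0 0 0 -0.07 0.3; 0.08 -0.014 0 0 0 -0.14 0.3; 0.12 -0.021 0 0 0 -0.206 0.3; 0.16 -0.028 0 0 0 -0.275 0.3; 0.201 -0.035 0 0 0 -0.343 0.3")

```text
time: 16.55
tcp_pos: [0.57, -0.1728, 0.1998]
tcp_rot: [-0.001, 0.801, 0.599, -0.001]
force: [0.4, -0.0, -0.2]
gripper_width: 0.297
grip_force: 0.0
```

Request:
drive_tool(increments="0.04 -0.007 0 0 0 -0.07 0.3; 0.08 -0.014 0 0 0 -0.14 0.3; 0.12 -0.021 0 0 0 -0.206 0.3; 0.16 -0.028 0 0 0 -0.275 0.3; 0.201 -0.035 0 0 0 -0.343 0.3")

```text
time: 17.05
tcp_pos: [0.5929, 0.0296, 0.1998]
tcp_rot: [-0.001, 0.686, 0.727, -0.001]
force: [0.5, -0.3, -0.2]
gripper_width: 0.3
grip_force: 0.0
```

Request:
drive_tool(increments="0 0 0 0 0 0 0.3; 0 0 0 0 0 0 0.3; 0 0 0 0 0 0 0.3")

```text
time: 17.35
tcp_pos: [0.5933, 0.0263, 0.2004]
tcp_rot: [-0.0, 0.688, 0.726, -0.001]
force: [-0.2, -1.0, 0.4]
gripper_width: 0.303
grip_force: 0.0
```

```bash
python3 - <<'E'
from h import *; from station import bot
q=bot.snapshot("wrist"); s=bot.sense(); show(s); np.savez("w6.npz",**q)
for t in(160,175,190): r=rim(q,[.6285,.03],.058,.035,thr=t,band=.006); print(t,r)
im=q["pixels"].astype(int); b=(im.min(2)>150).astype(np.uint8); n,l,st,c=cv2.connectedComponentsWithStats(b); print([(st[i].tolist()) for i in range(1,n) if st[i,4]>300])
m=r[0]; u=m/np.linalg.norm(m); print(inc(s,[*(m-.031*u),.047]))
E
```

```text
t 17.4 tcp [0.5934 0.0258 0.2007] rot [ 0.     0.689  0.725 -0.001] F [ 0.3 -0.2  0.1] w 0.295 g 0.0
160 (array([0.6284, 0.0292]), np.int64(1762), np.float64(0.002457518839884441))
175 (array([0.6284, 0.0292]), np.int64(1654), np.float64(0.002342070255826624))
190 (array([0.6284, 0.0293]), np.int64(1535), np.float64(0.0022209516199965603))
[[285, 161, 74, 74, 3417], [483, 212, 77, 108, 6188], [434, 308, 73, 42, 2046]]
[ 0.002   0.0044  0.1537 -0.0014  0.0014  0.0052]
```

Request:
drive_tool(increments="0.002 0.004 0.04 0 0 0 0.26; 0.002 0.004 0.08 0 0 0 0.26; 0.002 0.004 0.115 0 0 0 0.26; 0.002 0.004 0.138 0 0 0 0.26; 0.002 0.004 0.153 0 0 0 0.26")

```text
time: 17.9
tcp_pos: [0.5962, 0.0282, 0.046]
tcp_rot: [-0.001, 0.689, 0.725, -0.002]
force: [0.2, -0.5, 0.4]
gripper_width: 0.258
grip_force: 0.0
```

Request:
drive_tool(increments="0 0 0 0 0 0 0.26; 0 0 0 0 0 0 0; 0 0 0 0 0 0 0; 0 0 0 0 0 0 0; 0 0 0 0 0 0 0", squeeze=50)

```text
time: 18.4
tcp_pos: [0.5984, 0.0303, 0.0492]
tcp_rot: [0.0, 0.687, 0.726, 0.001]
force: [-1.1, -0.8, -1.2]
gripper_width: 0.101
grip_force: 46.4
```

Request:
drive_tool(increments="0 0 -0.005 0 0 0 0; 0 0 -0.02 0 0 0 0; 0 0 -0.06 0 0 0 0; 0 0 -0.11 0 0 0 0; 0 0 -0.153 0 0 0 0")

```text
time: 18.9
tcp_pos: [0.5982, 0.0298, 0.2051]
tcp_rot: [0.001, 0.688, 0.726, 0.001]
force: [0.4, -0.9, -1.6]
gripper_width: 0.101
grip_force: 46.7
```

Request:
drive_tool(increments="0 0 0 0 0 0 0; 0 0 0 0 0 0 0")

```text
time: 19.1
tcp_pos: [0.5988, 0.03, 0.2039]
tcp_rot: [0.001, 0.687, 0.726, 0.002]
force: [0.0, 0.8, -1.6]
gripper_width: 0.1
grip_force: 46.6
```

Request:
drive_tool(increments="-0.037 -0.016 0 0 0 0.07 0; -0.074 -0.032 0 0 0 0.14 0; -0.112 -0.048 0 0 0 0.206 0; -0.15 -0.064 0 0 0 0.275 0; -0.186 -0.079 0 0 0 0.344 0")

```text
time: 19.6
tcp_pos: [0.5269, -0.161, 0.1998]
tcp_rot: [-0.001, 0.803, 0.597, -0.001]
force: [-0.1, -1.2, -0.6]
gripper_width: 0.1
grip_force: 46.7
```

Request:
drive_tool(increments="-0.034 -0.015 0 0 0 0.07 0; -0.068 -0.03 0 0 0 0.14 0; -0.102 -0.045 0 0 0 0.206 0; -0.137 -0.061 0 0 0 0.275 0; -0.171 -0.076 0 0 0 0.344 0")

```text
time: 20.1
tcp_pos: [0.4053, -0.3022, 0.1999]
tcp_rot: [-0.002, 0.893, 0.451, -0.001]
force: [0.7, 0.6, -0.9]
gripper_width: 0.1
grip_force: 46.7
```

Request:
drive_tool(increments="0 0 0 0 0 0 0; 0 0 0 0 0 0 0; 0 0 0 0 0 0 0")

```text
time: 20.4
tcp_pos: [0.408, -0.3004, 0.2003]
tcp_rot: [-0.001, 0.892, 0.453, -0.0]
force: [-0.3, 0.5, -1.1]
gripper_width: 0.103
grip_force: 46.7
```

```bash
python3 - <<'E'
from h import *; from station import bot
q=bot.snapshot("wrist"); s=bot.sense(); show(s); np.savez("w7.npz",**q)
print(rim(q,[.432,-.32],.092,.1,band=.006),rim(q,[.4316,-.32],.082,.067,band=.006))
C=np.array([.4318,-.3202]); u=C/np.linalg.norm(C)
print(inc(s,[*(C-.031*u),.061])); 
e=Ro.from_quat(np.array(s["tcp_rot"])[[1,2,3,0]]).as_matrix(); c=s["tcp_pos"][:2]+.031*e[:2,1]
print("held pred",c, rim(q,c,s["tcp_pos"][2]+.0095,.035,band=.006))
E
```

```text
t 20.45 tcp [ 0.4084 -0.3003  0.2005] rot [-0.001  0.891  0.453 -0.   ] F [ 0.7 -1.3 -1. ] w 0.099 g 46.7
(array([ 0.4318, -0.3203]), np.int64(3967), np.float64(0.0019495642023210943)) (array([ 0.4308, -0.3193]), np.int64(2614), np.float64(0.0023075769341027084))
[-2.100e-03 -1.000e-04  1.395e-01 -1.800e-03 -7.000e-04  8.100e-03]
held pred [ 0.43344292 -0.31859817] (array([ 0.4309, -0.3184]), np.int64(1446), np.float64(0.0023748458400280254))
```

Request:
drive_tool(increments="-0.002 0 0.03 0 0 0 0; -0.002 0 0.06 0 0 0 0; -0.002 0 0.085 0 0 0 0; -0.002 0 0.11 0 0 0 0; -0.002 0 0.126 0 0 0 0")

```text
time: 20.95
tcp_pos: [0.4065, -0.3013, 0.0729]
tcp_rot: [-0.002, 0.891, 0.453, -0.001]
force: [0.4, -0.7, -0.2]
gripper_width: 0.1
grip_force: 46.7
```

Request:
drive_tool(increments="0 0 0.003 0 0 0 0; 0 0 0.006 0 0 0 0; 0 0 0.008 0 0 0 0; 0 0 0.01 0 0 0 0; 0 0 0.01 0 0 0 0")

```text
time: 21.45
tcp_pos: [0.4068, -0.3038, 0.0657]
tcp_rot: [0.0, 0.892, 0.452, 0.0]
force: [0.9, 0.4, -0.3]
gripper_width: 0.102
grip_force: 46.7
```

Request:
drive_tool(increments="0 0 0.001 0 0 0 0; 0 0 0.001 0 0 0 0; 0 0 0.001 0 0 0 0")

```text
time: 21.75
tcp_pos: [0.4065, -0.3038, 0.0644]
tcp_rot: [0.0, 0.892, 0.452, 0.0]
force: [-0.6, -0.1, -1.2]
gripper_width: 0.098
grip_force: 46.7
```

Request:
drive_tool(increments="0 0 0.001 0 0 0 0; 0 0 0.0015 0 0 0 0; 0 0 0.002 0 0 0 0; 0 0 0.002 0 0 0 0")

```text
time: 22.15
tcp_pos: [0.4064, -0.3037, 0.0622]
tcp_rot: [-0.0, 0.892, 0.452, -0.0]
force: [0.0, -0.3, -1.0]
gripper_width: 0.102
grip_force: 46.7
```

Request:
drive_tool(increments="0 0 0.0005 0 0 0 0; 0 0 0.001 0 0 0 0; 0 0 0.001 0 0 0 0; 0 0 0.001 0 0 0 0")

```text
time: 22.55
tcp_pos: [0.4064, -0.3037, 0.0613]
tcp_rot: [-0.0, 0.892, 0.452, -0.0]
force: [0.1, -1.0, -1.4]
gripper_width: 0.101
grip_force: 46.7
```

Request:
drive_tool(increments="0 0 0.0005 0 0 0 0; 0 0 0.001 0 0 0 0; 0 0 0.001 0 0 0 0; 0 0 0.001 0 0 0 0")

```text
time: 22.95
tcp_pos: [0.4065, -0.3038, 0.061]
tcp_rot: [-0.0, 0.892, 0.452, 0.0]
force: [-2.0, 2.1, 5.7]
gripper_width: 0.098
grip_force: 47.4
```

Request:
drive_tool(increments="0 0 0.0003 0 0 0 0; 0 0 0.0007 0 0 0 0; 0 0 0.0007 0 0 0 0; 0 0 0.0007 0 0 0 0")

```text
time: 23.35
tcp_pos: [0.4065, -0.3038, 0.0609]
tcp_rot: [-0.0, 0.892, 0.452, 0.001]
force: [-2.2, 2.5, 9.6]
gripper_width: 0.102
grip_force: 48.1
```

Request:
drive_tool(increments="0 0 -0.0007 0 0 0 0; 0 0 -0.0007 0 0 0 0.12; 0 0 -0.0007 0 0 0 0.16; 0 0 -0.0007 0 0 0 0.19; 0 0 -0.0007 0 0 0 0.19")

```text
time: 23.85
tcp_pos: [0.4064, -0.3037, 0.06]
tcp_rot: [-0.0, 0.892, 0.452, -0.0]
force: [-0.2, -1.2, 0.5]
gripper_width: 0.195
grip_force: 0.0
```

Request:
drive_tool(increments="0 0 -0.01 0 0 0 0.19; 0 0 -0.03 0 0 0 0.19; 0 0 -0.06 0 0 0 0.2; 0 0 -0.1 0 0 0 0.3; 0 0 -0.14 0 0 0 0.3")

```text
time: 24.35
tcp_pos: [0.406, -0.3037, 0.202]
tcp_rot: [-0.0, 0.892, 0.452, -0.0]
force: [0.2, 0.5, 0.3]
gripper_width: 0.298
grip_force: 0.0
```

Request:
drive_tool(increments="0 -0.03 -0.02 0 0 0 0.3; 0 -0.06 -0.02 0 0 0 0.3; 0 -0.06 -0.02 0 0 0 0.3; 0 -0.06 -0.02 0 0 0 0.3")

```text
time: 24.75
tcp_pos: [0.3582, -0.2681, 0.2209]
tcp_rot: [0.0, 0.892, 0.452, 0.001]
force: [0.7, -0.9, -0.0]
gripper_width: 0.302
grip_force: 0.0
```

```bash
python3 - <<'E'
from h import *; from station import bot
q=bot.snapshot("wrist"); s=bot.sense(); show(s)
for n,z,R in(("large",.092,.1),("medium",.082,.067),("small",.070,.035)): print(n,rim(q,[.4318,-.32],z,R,band=.006,rowmax=300))
p=bot.snapshot("top"); im=p["pixels"]; hsv=cv2.cvtColor(im,cv2.COLOR_RGB2HSV)
t=(hsv[:,:,0]>20)&(hsv[:,:,0]<32)&(hsv[:,:,1]>50)&(im[:,:,0]>150); t[:195]=0;t[300:]=0;t[:,:130]=0;t[:,205:]=0
if t.any(): print("tape",t.sum(),cast(p,np.argwhere(t)[:,::-1],.042).mean(0))
o=np.load("w1.npz")
import pickle; a=pickle.load(open("snap1.pkl","rb"))["top"]["pixels"].astype(int); dif=(abs(a-im).max(2)>40).astype(np.uint8)
n,l,st,c=cv2.connectedComponentsWithStats(dif); print([st[i].tolist() for i in range(1,n) if st[i,4]>15])
E
```

```text
t 24.8 tcp [ 0.3586 -0.2684  0.2207] rot [0.001 0.892 0.452 0.001] F [ 0.5  0.2 -0.4] w 0.3 g 0.0
large (array([ 0.4319, -0.3197]), np.int64(4744), np.float64(0.00194128985072042))
medium (array([ 0.4308, -0.3195]), np.int64(3219), np.float64(0.0021564078400844572))
small (array([ 0.4298, -0.3224]), np.int64(1578), np.float64(0.002493400519073668))
tape 220 [0.52624604 0.33604285]
[[261, 180, 24, 23, 327], [150, 208, 35, 33, 404], [263, 224, 48, 48, 1253], [388, 238, 15, 2, 19], [337, 241, 177, 179, 4926], [384, 253, 9, 22, 40], [393, 309, 6, 7, 23], [473, 324, 9, 19, 70], [443, 347, 27, 48, 102], [0, 364, 63, 48, 1716], [428, 396, 16, 24, 67]]
```

All three rims are concentric at their nested heights, the tape sits at (0.526,0.336) in the tray, and nothing else changed. I'm handing the job in.

```bash
python3 -c "
from station import bot
print(bot.job_done())"
```

```text
the job is handed in; nothing more can be done
None
```

The job is handed in after 24.8 s of robot time: the masking tape lies flat in the tray's free half, and the three bowls are nested by size where the largest stands; the result of the judging was not shown.

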